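# Take the pile at the microscopy desk apart into its holders

## Task

Someone left a pile on the desk: a memory stick on a filter cube on a counting-chamber case on a culture dish. Take it apart from the top down, one thing at a time, and lay each flat and centred on the holder made for it, lined up with it between its end lips: the stick on the narrow plate, the cube on the nearly square plate, the case on the long wide plate and the dish on the round plate. Keep the dish level throughout, and leave the black screw can and the rubber dust cap that stand among the holders where they are.

Things in the scene. Friction and masses are not known exactly. Their poses are not given: they have to be found in the camera images.
- stick_center (a point): Centre of the memory stick (red body, bare metal plug), which lies flat on top of the filter cube: 18 mm wide (x) by 55 mm long (y) by 8 mm high; the 12 mm wide, thinner plug is the last 16 mm at the -y end. The point is half-way up, 4 mm above its underside. z up, y along its length. About 12 g. Grasp it across x, at the point or up to 10 mm towards +y, fingertips above the cube's top.
- cube_center (a point): Centre of the black fluorescence filter cube with coloured round windows, which stands on the counting-chamber case: 40 mm (x) by 34 mm (y) by 30 mm high (the windows stand out up to 2 mm more). The point is half-way up, 15 mm above its underside. z up, y across the 34 mm faces by which it is grasped. About 60 g. Keep the fingertips above the case beneath.
- case_center (a point): Centre of the flat grey counting-chamber case, which lies across the culture dish: 44 mm wide (x) by 88 mm long (y) by 10 mm high. The point is half-way up, 5 mm above its underside. z up, y along its length. About 60 g. Grasp it across x at its middle; the dish beneath reaches up to 14 mm beyond its long sides, so keep the fingertips above the dish.
- dish_center (a point): Centre of the covered round culture dish with pink medium at the bottom of the pile, standing on the table: 60 mm across, 14 mm high. The point is half-way up, 7 mm above its underside. z up. About 18 g. It has four flats for the fingers, 58 mm apart, at +x, -x, +y and -y: grasp across x or y.
- stick_holder: Narrow dark metal plate for the memory stick: 36 mm (x) by 84 mm (y). Fixed. Origin on the table under the plate's centre, z up; things rest on its upper face, 4 mm above the origin. A lip 5 mm thick, whose top is 10 mm above the table, runs along each y end, leaving 74 mm between them for the stick's length; the long sides are open for the fingers.
- cube_holder: Nearly square dark metal plate for the filter cube: 70 mm (x) by 60 mm (y). Fixed. Origin on the table under the plate's centre, z up; things rest on its upper face, 4 mm above the origin. A lip 5 mm thick, whose top is 10 mm above the table, runs along each x end, leaving 60 mm between them; the y sides are open. The cube stands square to the plate, any way round.
- case_holder: Long wide dark metal plate for the counting-chamber case: 60 mm (x) by 114 mm (y). Fixed. Origin on the table under the plate's centre, z up; things rest on its upper face, 4 mm above the origin. A lip 5 mm thick, whose top is 10 mm above the table, runs along each y end, leaving 104 mm between them for the case's length; the long sides are open.
- dish_holder: Round dark metal plate for the culture dish: 90 mm across. Fixed. Origin on the table under the plate's centre, z up; things rest on its upper face, 4 mm above the origin. A short curved lip, whose top is 10 mm above the table and whose inner face is 39 mm from the centre, stands at the +x and at the -x side; the y sides are open. The dish may be turned any way on it.
- can_center (a point): Centre of the upright black screw can, 41 mm across and 68 mm high, standing loose on the table as a bystander: not to be moved. The point is half-way up, 34 mm above the table.
- cap_center (a point): Centre of the black rubber dust cap, a disc 39 mm across and 11 mm high, lying loose on the table as a bystander: not to be moved. The point is half-way up, 5.5 mm above the table.

How it is judged (in metres and radians):
On the way, in this order (a step that is already met when the one before it is completed fails the run):
1. the memory stick lies in its holder, released (horizontal distance between stick_center and stick_holder below 0.012 m and z of stick_center in the frame of stick_holder between 0.005 and 0.011 m and angle between stick_center's own z axis and vertical below 0.1 rad and angle between the y axis of stick_center and the y axis of stick_holder, either way round below 0.25 rad and contact force between the fingers and stick below 0.05 N and linear speed of stick below 0.02 m/s), for 0.2 s.
2. the filter cube lies in its holder, released (horizontal distance between cube_center and cube_holder below 0.012 m and z of cube_center in the frame of cube_holder between 0.016 and 0.022 m and angle between cube_center's own z axis and vertical below 0.1 rad and (angle between the y axis of cube_center and the y axis of cube_holder, either way round below 0.25 rad or angle between the y axis of cube_center and the x axis of cube_holder, either way round below 0.25 rad) and contact force between the fingers and cube below 0.05 N and linear speed of cube below 0.02 m/s), for 0.2 s.
3. the counting-chamber case lies in its holder, released (horizontal distance between case_center and case_holder below 0.012 m and z of case_center in the frame of case_holder between 0.006 and 0.012 m and angle between case_center's own z axis and vertical below 0.1 rad and angle between the y axis of case_center and the y axis of case_holder, either way round below 0.25 rad and contact force between the fingers and case below 0.05 N and linear speed of case below 0.02 m/s), for 0.2 s.
4. the culture dish lies in its holder, released (horizontal distance between dish_center and dish_holder below 0.012 m and z of dish_center in the frame of dish_holder between 0.008 and 0.014 m and angle between dish_center's own z axis and vertical below 0.1 rad and contact force between the fingers and dish below 0.05 N and linear speed of dish below 0.02 m/s), for 0.2 s.
At the end, for the whole second after the job is handed in: Stick, cube, case and dish lie flat on their own holders (height within 3 mm, tilt below 0.1 rad), centred within 12 mm, stick and case along and cube square to the holder within 0.25 rad, released and at rest; can and cap within 20 mm of their starts, can upright (all of step 1 and all of step 2 and all of step 3 and all of step 4 and distance of each of can_center, cap_center from where it was at the start of the episode below 0.02 m and angle between can_center's own z axis and vertical below 0.1 rad); the robot touches nothing.
It fails at once if the culture dish is tipped by more than 0.35 rad (angle between dish_center's own z axis and vertical above 0.35 rad).
It fails at once if the can or the cap is pushed more than 20 mm (distance of any of can_center, cap_center from where it was at the start of the episode above 0.02 m).
It also fails if it takes over 112 s, if anything falls off the work surface, if the arm or the gripper's body presses on something with over 40 N, if the wrist force passes 120 N, or if a joint passes its speed limit or range.

## Robot

A 7-joint arm with a two-finger parallel gripper is mounted at the origin on a cart in front of the work surface, level with it; the furniture and walls round the work are solid. World frame = base frame: x ahead of the robot, y to its left, z up, the work surface at z = 0. Lengths are in m, angles in degrees, forces in N, time in s.
With the tool pointing down it reaches from about 0.4 to 0.9 m from the base axis. Payload 5.6 kg.
Tool frame: the origin (TCP) lies midway between the tips of the shut fingers; the grasp point (between the pads) lies 19 mm behind it; z points along the fingers, y is the line along which they close (so a half turn about z gives the same grasp; the last joint's range is limited). The gripper opens to 92 mm and grips with 3 to 60 N. Pads are 20 mm wide; open, the fingers measure 128 mm over their backs; the gripper's body (75 mm by 189 mm) begins 69 mm behind the grasp point.
Start: joints at [61.364, 26.786, -0.665, 91.828, 0.344, 61.387, -3.226], TCP at [0.287, -0.583, 0.215] pointing down, gripper open.
Joint ranges: [-144.91, 144.91], [-17.63, 115.5], [-89.93, 88.59], [15.96, 139.68], [-74.01, 254.01], [8.47, 105.57], [-167.45, 167.45]. Speed limits (degrees/s): [147.25, 147.25, 180, 180, 180, 180, 180].

## Interface

Orientations are given as a 3x3 rotation matrix whose columns are the frame's x, y, z axes.
In Python, from rig import arm gives the robot as it stands.
- The arm moves only by the tool play_rows, never from a script. Its argument "steps" is a list of rows, each a list of 7 numbers: the shift along the world's x, y, z in mm, then the turn, a rotation vector about the world's x, y, z in rad, then the finger opening in mm, from 0 to 91.9. A call has exactly 8 rows; each row is the pose to reach, as a shift and turn from the pose commanded when the call began; what a row does not reach only later rows make up. A row lasts 1/10 s, in which the tool goes at most 50 mm and 8.59 degrees, less where a joint would pass 70% of its speed; a pose out of reach is approached as far as the arm can. A call with a gripper value outside its range is refused whole. The fingers move at their own pace and stop on an object; the grip force is fixed at half the most. Time passes only in rows, so rows that repeat a pose let the fingers close, or fill a call up. It gives the time, the measured TCP pose, the force, the opening and the grip force at its end, in the units of the state.
- arm.observe(): the state, without advancing time (a new reading comes with each control period).
- arm.capture(name): name is "side" or "top"; returns the picture (420x560x3 uint8, red, green, blue); there is no depth.
- arm.camera_info(name): a dict with "fx", "fy", "cx", "cy" (pixels), "k1" (the pictures are not rectified: a ray, as slopes to the right and down, at radius r is drawn at 1 + k1 r^2 times it, then the intrinsics apply), "world_from_camera" (4x4, takes a point from camera to world coordinates). Camera axes: x right, y down, z forward; pixel columns grow to the right and rows downward; lengths in m; the calibration is good to about 2 mm. A picture is of the moment at which its call begins. camera_info takes no time and is no camera call.
- arm.sign_off(): hands the job in; it is judged then, once.
The state is a dict: "clock": time; "joint_positions": joint angles; "dq": joint speeds; "joint_torque": joint torques, N m; "tcp_pos": TCP position; "eef_rot": TCP orientation; "ft_force": force on the tool from outside, world axes, zero at the start; "torque": the same for the moment, N m; "gripper_width": finger opening in m; "grip_force": force on a finger pad.
Only numpy, scipy, OpenCV 4.12 (cv2) and the standard library are available. Lean on these libraries where they do the work, as an engineer would, in place of code of your own. Each camera call takes 0.05 s, during which the arm holds its last target. There are 200 camera calls.

## Working session

There is one attempt and no reset: what is moved stays moved. The work goes in short steps, Python scripts to look and compute and a tool call to move; the robot and the scene stay as the last step left them, time stands still between calls to the robot, and variables do not carry over. Pictures are saved under pics/ and viewed, at most 14 in all, crops included, and the job is handed in when it is done.

Besides the shell and the picture viewer there is one more tool, called after "Request:" in YAML: its name, and indented under it one key for each argument. play_rows: Moves the arm, as the interface text tells. Its arguments: {"type":"object","properties":{"steps":{"type":"array"}},"required":["steps"]}

```bash
mkdir -p pics
python3 - <<'E'
from rig import arm
import cv2
for n in("top","side"):
    cv2.imwrite(f"pics/{n}0.png",cv2.resize(arm.capture(n)[...,::-1],(800,600),interpolation=cv2.INTER_CUBIC)); print(arm.camera_info(n))
s=arm.observe();print(s["tcp_pos"],s["eef_rot"],s["clock"],s["gripper_width"])
E
```

```text
{'fx': 390.0618614894622, 'fy': 390.0618614894622, 'cx': 276.39265229368624, 'cy': 210.8081999433563, 'k1': -0.08557656536401134, 'world_from_camera': array([[-2.88000605e-02, -9.92713540e-01,  1.17005915e-01,
         4.40587855e-01],
       [-9.99585190e-01,  2.85935976e-02, -3.44309525e-03,
         8.93745839e-02],
       [ 7.23872286e-05, -1.17056541e-01, -9.93125249e-01,
         9.74438410e-01],
       [ 0.00000000e+00,  0.00000000e+00,  0.00000000e+00,
         1.00000000e+00]])}
{'fx': 482.80118807070687, 'fy': 482.80118807070687, 'cx': 278.36870622825484, 'cy': 208.5164162402554, 'k1': -0.07960818023279984, 'world_from_camera': array([[-0.94119751, -0.22091546,  0.25562395,  0.26241982],
       [-0.33783797,  0.60739207, -0.71898567,  0.90985668],
       [ 0.00357109, -0.76306699, -0.64630953,  0.7902023 ],
       [ 0.        ,  0.        ,  0.        ,  1.        ]])}
[ 0.28640797 -0.58292327  0.21376306] [[ 8.97493675e-01  4.41026648e-01 -7.74125731e-04]
 [ 4.41027315e-01 -8.97492689e-01  1.33462720e-03]
 [-1.06166023e-04 -1.53923006e-03 -9.99998810e-01]] 0.1 0.0917272733519824
```

View pics/top0.png

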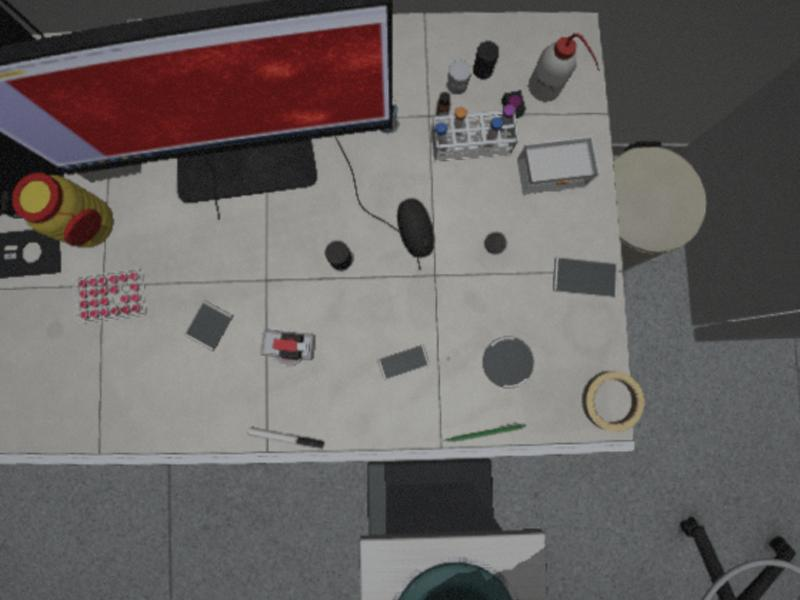

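View pics/side0.png

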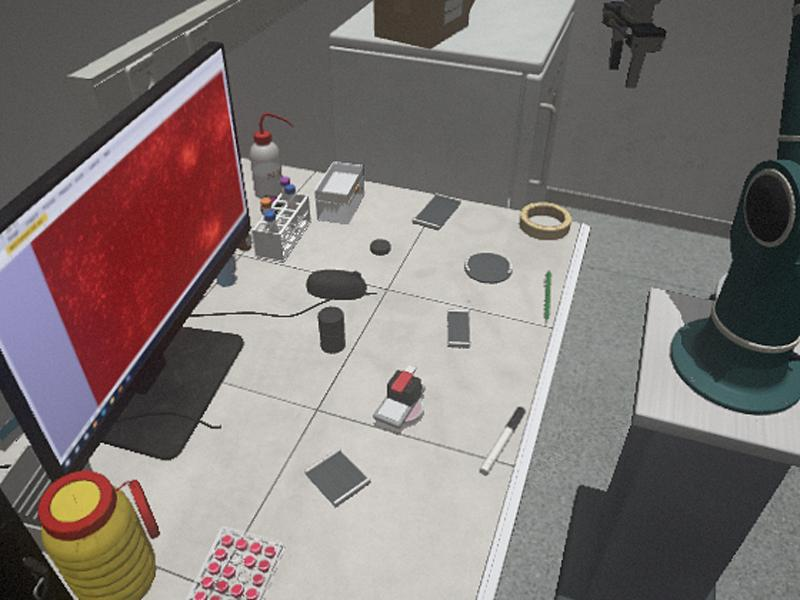

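The top view (800×600 scale) shows the pile at (288,345), the cube plate at (209,325), the stick plate at (403,361), the case plate at (585,277) and the round plate at (508,361). The can is at (338,255) and the cap at (495,242). I'll enlarge these next.

```bash
cat > h.py <<'E'
import numpy as np, cv2
from rig import arm
def montage(name,cents,out,s=5,w=53,h=60,img=None):
    img=arm.capture(name) if img is None else img
    T=[]
    for cx,cy in cents:
        x0,y0=int(cx-w/2),int(cy-h/2)
        t=cv2.resize(img[y0:y0+h,x0:x0+w,::-1],None,fx=s,fy=s,interpolation=cv2.INTER_CUBIC)
        t=cv2.convertScaleAbs(t,alpha=1.5)
        for k in range(x0,x0+w):
            if k%10==0:
                X=int((k-x0+.5)*s);cv2.line(t,(X,0),(X,6),(0,255,255),1);cv2.putText(t,str(k),(X-8,16),0,.33,(0,255,255))
        for k in range(y0,y0+h):
            if k%10==0:
                Y=int((k-y0+.5)*s);cv2.line(t,(0,Y),(6,Y),(0,255,255),1);cv2.putText(t,str(k),(8,Y+4),0,.33,(0,255,255))
        t[:,-1]=255;t[-1]=255;T.append(t)
    while len(T)<6:T.append(T[0]*0)
    cv2.imwrite(out,np.vstack([np.hstack(T[:3]),np.hstack(T[3:6])]))
def ray(name,u,v):
    c=arm.camera_info(name);K=np.array([[c['fx'],0,c['cx']],[0,c['fy'],c['cy']],[0,0,1]])
    p=cv2.undistortPoints(np.array([[[u,v]]],float),K,np.array([c['k1'],0,0,0.]))[0,0]
    W=c['world_from_camera'];return W[:3,3],W[:3,:3]@[*p,1]
def at(name,u,v,z):
    o,d=ray(name,u,v);return o+d*(z-o[2])/d[2]
def px(name,P):
    c=arm.camera_info(name);W=np.linalg.inv(c['world_from_camera']);q=W[:3,:3]@P+W[:3,3];q=q[:2]/q[2]
    q=q*(1+c['k1']*q@q);return q*[c['fx'],c['fy']]+[c['cx'],c['cy']]
E
python3 - <<'E'
from h import *
i=arm.capture("top")
montage("top",[(202,241),(146,228),(282,253),(410,194),(356,253),(237,178)],"pics/m1.png",img=i)
i=arm.capture("side")
montage("side",[(280,277),(236,334),(321,230),(306,147),(342,187),(232,231)],"pics/m2.png",img=i)
E
```

```text
(no output)
```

View pics/m1.png

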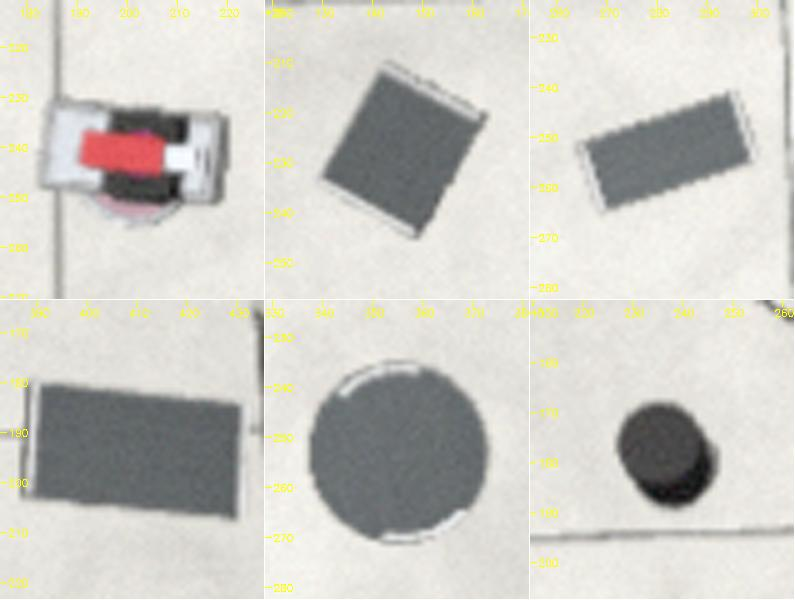

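View pics/m2.png

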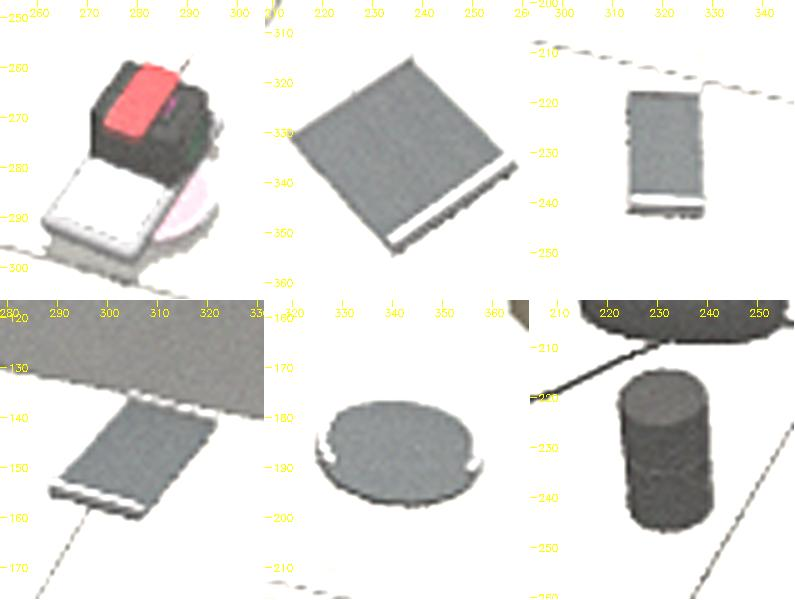

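The montages show everything sharply enough. The stick lies red end left (+y) and plug right, and the lips show as white strips at the plate ends. I'll fit masks for the plates and measure the pile layers.

```bash
cat >> h.py <<'E'
def blob(name,img,c,f,z,w=30):
    """largest mask component near c: world centre, long-axis angle (deg from world y), size mm"""
    x0,y0=int(c[0]-w),int(c[1]-w);t=img[y0:y0+2*w,x0:x0+2*w].astype(int)
    m=f(t).astype(np.uint8)
    n,l,st,_=cv2.connectedComponentsWithStats(m);k=1+np.argmax(st[1:,4])
    cs,_=cv2.findContours(cv2.resize((l==k)*255.,None,fx=4,fy=4,interpolation=cv2.INTER_CUBIC).__gt__(127).astype(np.uint8),0,1)
    p=max(cs,key=cv2.contourArea)[:,0]
    W=np.array([at(name,x0+(a+.5)/4-.5,y0+(b+.5)/4-.5,z)[:2] for a,b in p])*1000
    (cx,cy),(a,b),th=cv2.minAreaRect(W.astype(np.float32))
    if a>b: a,b,th=b,a,th+90   # b long, along angle th+90 from x => th from y
    th=(th+90)%180-90
    return np.round([cx,cy,th,a,b],1)
g=lambda t:(t.sum(2)<330)&(t.max(2)-t.min(2)<40)
red=lambda t:t[...,0]-t[...,1]>60
E
python3 - <<'E'
from h import *
i=arm.capture("top");s=arm.capture("side")
print(i[241,146-0],i[228,146],s[334,236],i[215,146],i[240,195],i[233,200])
for n,c,d in [("cube",(146,228),(236,334)),("stick",(282,253),(321,230)),("case",(410,194),(306,147)),("dish",(356,253),(342,187))]:
    print(n,blob("top",i,c,g,.004),blob("side",s,d,lambda t:g(t)&(t.sum(2)>0),.004,27))
print("red",blob("top",i,(200,241),red,.062),blob("side",s,(280,275),red,.062))
T=lambda X,Y,z:np.round(at("top",175+X/5-.5,211+Y/5-.5,z)*1000,1)[:2]
print("cube top corners",[T(*p,.054) for p in((110,108),(187,111),(178,203),(104,198))])
print("case",[T(*p,.024) for p in((52,97),(228,115),(217,203),(42,187))])
print("dishlow",T(140,225,.007),T(140,225,.014))
S=lambda X,Y,z:np.round(at("side",253+X/5-.5,247+Y/5-.5,z)*1000,1)[:2]
print("case side",[S(*p,.024) for p in((43,217),(135,248))])
print("can",at("top",229.5,175.5,.068),"cap",at("top",346,169.5,.011))
E
```

```text
[72 75 75] [66 68 69] [ 95 101  99] [72 75 75] [153  62  62] [72 72 72]
cube [521.4 415.6  60.9  63.2  69.9] [522.7 417.8  60.5  60.7  71.1]
stick [449.5  74.8  16.7  37.8  76.5] [455.   69.   15.3  36.   75.2]
case [ 589.1 -255.6   -7.3   61.9  108.2] [ 620.2 -355.2  -70.3  125.4  174. ]Traceback (most recent call last):
  File "<stdin>", line 5, in <module>
  File "h.py", line 35, in blob
    W=np.array([at(name,x0+(a+.5)/4-.5,y0+(b+.5)/4-.5,z)[:2] for a,b in p])*1000
                ~~^^^^^^^^^^^^^^^^^^^^^^^^^^^^^^^^^^^^^^
  File "h.py", line 24, in at
    o,d=ray(name,u,v);return o+d*(z-o[2])/d[2]
        ~~~^^^^^^^^^^
  File "h.py", line 20, in ray
    c=arm.camera_info(name);K=np.array([[c['fx'],0,c['cx']],[0,c['fy'],c['cy']],[0,0,1]])
ValueError: time passes only in moves, steps and waits
```

```bash
sed -i 's/^def ray/CI={n:arm.camera_info(n) for n in("top","side")}\ndef ray/; s/c=arm.camera_info(name)/c=CI[name]/' h.py
python3 - <<'E'
from h import *
i=arm.capture("top");s=arm.capture("side")
for n,c,d in [("cube",(146,228),(236,334)),("stick",(282,253),(321,230)),("case",(410,194),(306,147)),("dish",(356,253),(342,187))]:
    print(n,blob("top",i,c,g,.004),blob("side",s,d,g,.004,24) if n!="case" else "")
print("red",blob("top",i,(200,241),red,.062),blob("side",s,(280,275),red,.062))
T=lambda X,Y,z:np.round(at("top",175+X/5-.5,211+Y/5-.5,z)*1000,1)[:2]
print("cube top corners",[T(*p,.054) for p in((110,108),(187,111),(178,203),(104,198))])
print("case",[T(*p,.024) for p in((52,97),(228,115),(217,203),(42,187))])
print("dishlow",T(140,225,.007),T(140,225,.014))
S=lambda X,Y,z:np.round(at("side",253+X/5-.5,247+Y/5-.5,z)*1000,1)[:2]
print("case side",[S(*p,.024) for p in((43,217),(135,248))])
# holder outer corners, ground / lip tops
def q(n,x0,y0,pts,z): 
    P=np.array([at(n,x0+X/5-.5,y0+Y/5-.5,z)[:2]*1000 for X,Y in pts]);print(P.round(1).tolist(),P.mean(0).round(1))
q("top",119,198,[(122,64),(223,117),(152,238),(58,178)],.007)
q("top",255,223,[(52,142),(205,92),(222,160),(77,210)],.007)
q("top",383,164,[(28,82),(243,105),(241,219),(22,197)],.007)
q("side",282,117,[(127,97),(217,125),(140,219),(50,184)],.006)
q("side",295,200,[(98,91),(173,94),(173,215),(98,212)],.006)
print("can",at("top",229.5,175.5,.068),"cap",at("top",346,169.5,.011))
E
```

```text
cube [521.4 415.6  60.9  63.2  69.9] [522.7 417.8  60.5  60.7  71.1]
stick [449.5  74.8  16.7  37.8  76.5] [455.   69.   15.3  36.   75.2]
case [ 589.  -255.6   -7.3   61.7  108.2] 
dish [ 443.2 -107.1   11.8   80.4   90.9] [ 443.6 -105.4    1.1   84.4   94.9]
red [480.9 269.6  -1.5  18.1  39.4] [483.7 270.4  -6.9  18.2  40.6]
cube top corners [array([503.7, 276.9]), array([501.3, 240.2]), array([458., 245.]), array([461.2, 280.1])]
case [array([511.9, 311.6]), array([500.8, 225.1]), array([458.1, 231. ]), array([468. , 316.7])]
dishlow [448.5 272. ] [448.5 270.7]
case side [array([511.5, 312.8]), array([470.5, 315.2])]
[[565.6, 422.7], [537.3, 370.8], [477.6, 406.6], [508.8, 455.0]] [522.3 413.8]
[[455.7, 117.3], [478.2, 40.9], [444.4, 33.6], [422.0, 105.8]] [450.1  74.4]
[[625.4, -199.9], [610.8, -310.9], [552.3, -305.3], [566.6, -193.0]] [ 588.8 -252.3]
[[606.7, -316.5], [546.3, -304.8], [561.0, -193.3], [620.7, -209.6]] [ 583.7 -256. ]
[[478.2, 40.3], [442.8, 29.9], [420.5, 112.2], [453.9, 122.1]] [448.8  76.1]
can [0.63479754 0.19488534 0.068     ] cap [ 0.65413759 -0.09289081  0.011     ]
```

Request:
play_rows:
  steps:
    - [24,38,-2,0,0,0.065,50]
    - [48,76,-4,0,0,0.13,50]
    - [72,114,-6,0,0,0.195,50]
    - [96,152,-8,0,0,0.26,50]
    - [120,190,-10,0,0,0.325,50]
    - [144,228,-12,0,0,0.39,50]
    - [168,266,-14,0,0,0.455,50]
    - [192,304,-16,0,0,0.52,50]

```text
clock: 1.2
tcp_pos: [0.4795, -0.2778, 0.1989]
eef_rot: [[0.558, 0.83, 0.001], [0.83, -0.558, -0.001], [-0.0, 0.001, -1.0]]
ft_force: [0.4, -0.5, 0.1]
gripper_width: 0.0505
grip_force: 0.0
```

Request:
play_rows:
  steps:
    - [0,45,-5,0,0,0.065,50]
    - [0,90,-10,0,0,0.13,50]
    - [0,135,-15,0,0,0.195,50]
    - [0,180,-20,0,0,0.26,50]
    - [0,225,-25,0,0,0.325,50]
    - [0,270,-30,0,0,0.39,50]
    - [0,315,-35,0,0,0.455,50]
    - [0,360,-40,0,0,0.52,50]

```text
clock: 2.0
tcp_pos: [0.4787, 0.0822, 0.1588]
eef_rot: [[0.072, 0.997, 0.001], [0.997, -0.072, -0.0], [-0.0, 0.001, -1.0]]
ft_force: [0.6, -0.3, 0.1]
gripper_width: 0.0502
grip_force: 0.0
```

Request:
play_rows:
  steps:
    - [1,40,-10,0,0,0,50]
    - [2,80,-20,0,0,0,50]
    - [3,120,-35,0,0,0,50]
    - [3,150,-50,0,0,0,50]
    - [3,175,-60,0,0,0,50]
    - [3,184,-70,0,0,0,50]
    - [3,184,-78,0,0,0,50]
    - [3,184,-78,0,0,0,50]

```text
clock: 2.8
tcp_pos: [0.4813, 0.2627, 0.0794]
eef_rot: [[0.075, 0.997, -0.002], [0.997, -0.075, -0.002], [-0.002, -0.002, -1.0]]
ft_force: [-0.0, -0.6, 0.0]
gripper_width: 0.0497
grip_force: 0.0
```

Run:
```python
from h import *
o=arm.observe();print(o["tcp_pos"])
a=arm.capture("side");b=arm.capture("top")
t=lambda im,c,w,h,s:cv2.resize(im[c[1]-h:c[1]+h,c[0]-w:c[0]+w,::-1],None,fx=s,fy=s,interpolation=2)
cv2.imwrite("pics/p1.png",cv2.convertScaleAbs(np.hstack([t(a,(280,265),33,50,6),t(b,(200,235),33,50,6)]),alpha=1.4))
```

```text
[0.48125828 0.26268139 0.07939931]
```

View pics/p1.png

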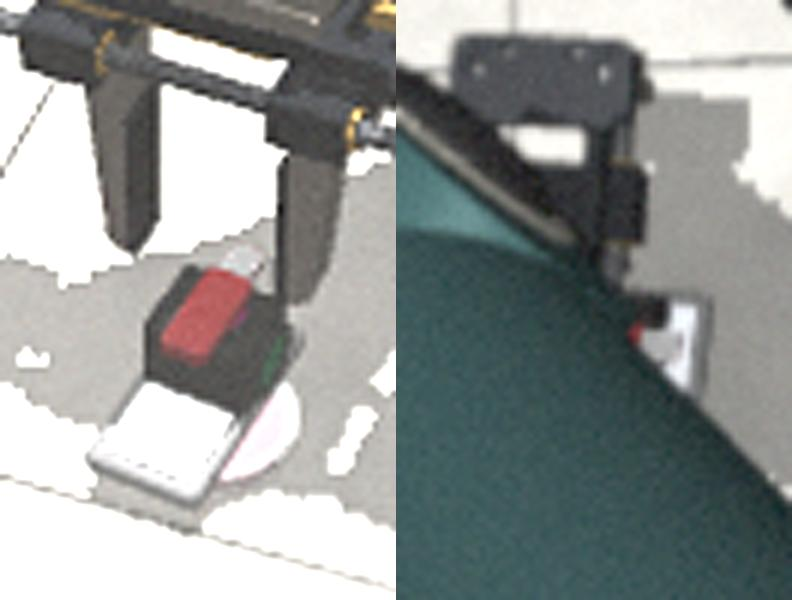

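The side view shows the open fingers straddling the red stick, tips above the cube and clear of everything. I'll descend and grip.

Request:
play_rows:
  steps:
    - [0,2,-8,0,0,0,50]
    - [0,2,-16,0,0,0,50]
    - [0,2,-23,0,0,0,50]
    - [0,2,-23,0,0,0,50]
    - [0,2,-23,0,0,0,10]
    - [0,2,-23,0,0,0,10]
    - [0,2,-23,0,0,0,10]
    - [0,2,-23,0,0,0,10]

```text
clock: 3.7
tcp_pos: [0.4818, 0.2667, 0.0578]
eef_rot: [[0.074, 0.997, 0.0], [0.997, -0.074, 0.0], [0.0, 0.0, -1.0]]
ft_force: [0.7, -0.2, 0.6]
gripper_width: 0.0202
grip_force: 0.0
```

Request:
play_rows:
  steps:
    - [0,0,-1.5,0,0,0,20]
    - [0,0,-1.5,0,0,0,8]
    - [0,0,-1.5,0,0,0,8]
    - [0,0,-1.5,0,0,0,8]
    - [0,0,-1.5,0,0,0,8]
    - [0,0,2,0,0,0,8]
    - [0,0,10,0,0,0,8]
    - [0,0,25,0,0,0,8]

```text
clock: 4.5
tcp_pos: [0.4811, 0.2663, 0.0828]
eef_rot: [[0.074, 0.997, -0.002], [0.997, -0.074, -0.001], [-0.001, -0.001, -1.0]]
ft_force: [-0.1, 0.1, 0.4]
gripper_width: 0.0173
grip_force: 30.0
```

Request:
play_rows:
  steps:
    - [-2,-20,5,0,0,0.06,8]
    - [-8,-60,0,0,0,0.12,8]
    - [-15,-100,-10,0,0,0.2,8]
    - [-25,-140,-25,0,0,0.28,8]
    - [-33,-170,-40,0,0,0.36,8]
    - [-33,-187,-55,0,0,0.36,8]
    - [-33,-187,-60,0,0,0.36,8]
    - [-33,-187,-60,0,0,0.36,8]

```text
clock: 5.3
tcp_pos: [0.4492, 0.0802, 0.0231]
eef_rot: [[-0.282, 0.96, 0.001], [0.96, 0.282, 0.0], [0.0, 0.001, -1.0]]
ft_force: [0.0, -0.1, 0.3]
gripper_width: 0.0174
grip_force: 30.0
```

Run:
```python
from h import *
a=arm.capture("side")
t=lambda im,c,w,h,s:cv2.resize(im[c[1]-h:c[1]+h,c[0]-w:c[0]+w,::-1],None,fx=s,fy=s,interpolation=2)
cv2.imwrite("pics/p2.png",cv2.convertScaleAbs(t(a,(321,220),50,45,6),alpha=1.4))
print(arm.observe()["tcp_pos"], blob("side",a,(321,225),red,.027))
```

```text
[0.44953064 0.08106837 0.02343505] [456.3  74.4   3.    6.6  18. ]
```

View pics/p2.png

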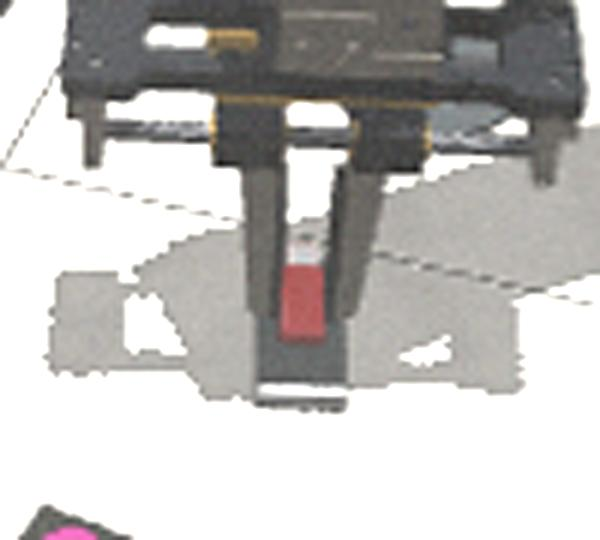

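The stick is held above the narrow plate, aligned and centred between its sides. Next I'll lower it and release.

Request:
play_rows:
  steps:
    - [-1,-2,-5,0,0,0,8]
    - [-1,-2,-10,0,0,0,8]
    - [-1,-2,-14,0,0,0,8]
    - [-1,-2,-16,0,0,0,8]
    - [-1,-2,-16,0,0,0,8]
    - [-1,-2,-16,0,0,0,40]
    - [-1,-2,-16,0,0,0,40]
    - [-1,-2,-16,0,0,0,40]

```text
clock: 6.15
tcp_pos: [0.4477, 0.0776, 0.0066]
eef_rot: [[-0.282, 0.959, 0.0], [0.959, 0.282, -0.0], [-0.0, 0.0, -1.0]]
ft_force: [-0.1, 0.4, 0.5]
gripper_width: 0.039
grip_force: 0.0
```

Request:
play_rows:
  steps:
    - [0,0,10,0,0,0,40]
    - [0,0,35,0,0,0,50]
    - [0,0,65,0,0,0,70]
    - [0,20,80,0,0,0.1,70]
    - [8,60,90,0,0,0.25,70]
    - [16,100,90,0,0,0.4,70]
    - [24,140,90,0,0,0.55,70]
    - [32,170,90,0,0,0.7,70]

```text
clock: 6.95
tcp_pos: [0.4799, 0.2502, 0.0979]
eef_rot: [[-0.838, 0.546, 0.001], [0.546, 0.838, 0.001], [-0.001, 0.002, -1.0]]
ft_force: [-0.2, 0.1, -0.2]
gripper_width: 0.0698
grip_force: 0.0
```

Request:
play_rows:
  steps:
    - [1,4,0,0,0,0.13,70]
    - [1,8,0,0,0,0.25,70]
    - [1,10,0,0,0,0.38,70]
    - [1,10,-10,0,0,0.5,70]
    - [1,10,-30,0,0,0.5,70]
    - [1,10,-38,0,0,0.5,70]
    - [1,10,-38,0,0,0.5,70]
    - [1,10,-38,0,0,0.5,70]

```text
clock: 7.75
tcp_pos: [0.4808, 0.2578, 0.0593]
eef_rot: [[-0.996, 0.085, 0.001], [0.085, 0.996, 0.0], [-0.0, 0.0, -1.0]]
ft_force: [0.1, -0.1, -0.0]
gripper_width: 0.0698
grip_force: 0.0
```

Run:
```python
from h import *
a=arm.capture("side")
t=lambda im,c,w,h,s:cv2.resize(im[c[1]-h:c[1]+h,c[0]-w:c[0]+w,::-1],None,fx=s,fy=s,interpolation=2)
cv2.imwrite("pics/p3.png",cv2.convertScaleAbs(np.hstack([t(a,(275,265),33,50,6),t(a,(321,230),33,50,6)]),alpha=1.4))
print(arm.observe()["tcp_pos"], blob("side",a,(321,230),red,.012,20))
```

```text
[0.48104246 0.25800699 0.05947752] [448.3  80.   16.1  13.8  38.1]
```

View pics/p3.png

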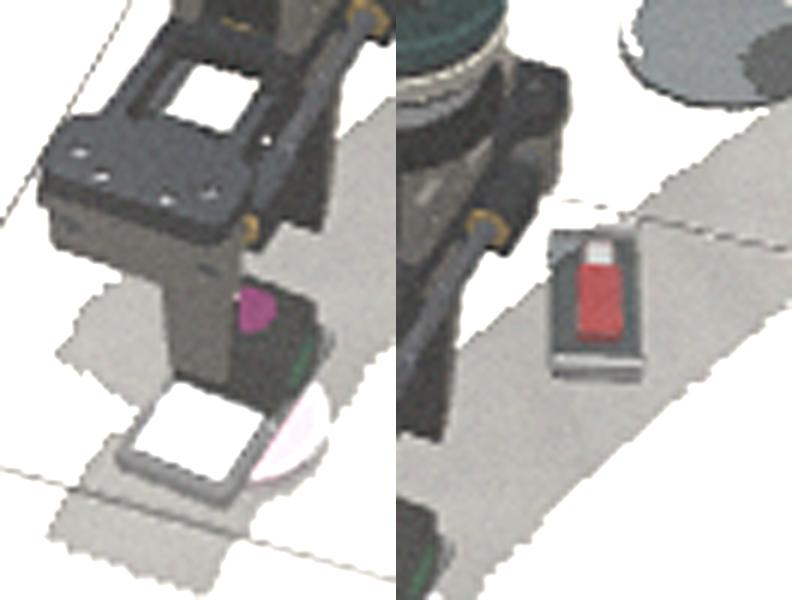

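The stick lies flat and centred between the lips. The gripper straddles the cube with its near finger on the +y side, so I'll descend onto the cube.

Request:
play_rows:
  steps:
    - [0,2,-10,0,0,0,70]
    - [0,2,-20,0,0,0,70]
    - [0,2,-28,0,0,0,70]
    - [0,2,-32,0,0,0,70]
    - [0,2,-32,0,0,0,45]
    - [0,2,-32,0,0,0,25]
    - [0,2,-32,0,0,0,25]
    - [0,2,-32,0,0,0,25]

```text
clock: 8.6
tcp_pos: [0.4809, 0.2598, 0.0269]
eef_rot: [[-0.996, 0.085, 0.001], [0.085, 0.996, 0.0], [-0.001, 0.0, -1.0]]
ft_force: [0.1, 0.4, 0.2]
gripper_width: 0.04
grip_force: 0.1
```

Request:
play_rows:
  steps:
    - [0,0,0,0,0,0,25]
    - [0,0,0,0,0,0,25]
    - [0,0,0,0,0,0,25]
    - [0,0,3,0,0,0,25]
    - [0,0,10,0,0,0,25]
    - [0,0,20,0,0,0,25]
    - [0,0,30,0,0,0,25]
    - [0,0,40,0,0,0,25]

```text
clock: 9.4
tcp_pos: [0.4808, 0.2597, 0.0678]
eef_rot: [[-0.996, 0.085, 0.001], [0.085, 0.996, 0.0], [-0.001, 0.0, -1.0]]
ft_force: [0.3, -0.4, -0.7]
gripper_width: 0.0337
grip_force: 30.0
```

Request:
play_rows:
  steps:
    - [5,20,0,0,0,-0.06,25]
    - [12,50,0,0,0,-0.14,25]
    - [22,90,-5,0,0,-0.22,25]
    - [32,125,-15,0,0,-0.3,25]
    - [41,150,-25,0,0,-0.38,25]
    - [41,155,-34,0,0,-0.42,25]
    - [41,155,-34,0,0,-0.42,25]
    - [41,155,-34,0,0,-0.42,25]

```text
clock: 10.2
tcp_pos: [0.5215, 0.4143, 0.033]
eef_rot: [[-0.876, 0.483, -0.0], [0.483, 0.876, -0.0], [-0.0, -0.0, -1.0]]
ft_force: [-0.2, 0.2, -0.4]
gripper_width: 0.0337
grip_force: 30.0
```

Run:
```python
from h import *
a=arm.capture("side");b=arm.capture("top")
t=lambda im,c,w,h,s:cv2.resize(im[c[1]-h:c[1]+h,c[0]-w:c[0]+w,::-1],None,fx=s,fy=s,interpolation=2)
cv2.imwrite("pics/p4.png",cv2.convertScaleAbs(np.hstack([t(a,(240,322),33,50,6),t(b,(202,241),33,50,6)]),alpha=1.3))
print(arm.observe()["tcp_pos"])
```

```text
[0.52215364 0.41380878 0.03336798]
```

View pics/p4.png

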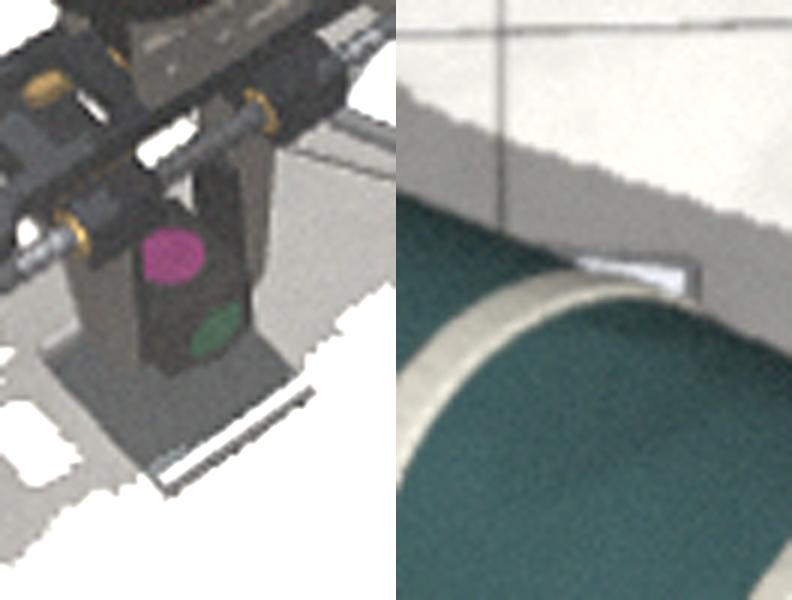

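The cube hangs above the square plate, parallel to its lips. I'll lower it and release.

Request:
play_rows:
  steps:
    - [0,1,-8,0,0,0,25]
    - [0,1,-16,0,0,0,25]
    - [0,1,-22,0,0,0,25]
    - [0,1,-25.5,0,0,0,25]
    - [0,1,-25.5,0,0,0,25]
    - [0,1,-25.5,0,0,0,60]
    - [0,1,-25.5,0,0,0,60]
    - [0,1,-25.5,0,0,0,60]

```text
clock: 11.1
tcp_pos: [0.5216, 0.4157, 0.0069]
eef_rot: [[-0.875, 0.484, -0.0], [0.484, 0.875, 0.0], [0.0, 0.0, -1.0]]
ft_force: [-0.1, 0.2, -0.1]
gripper_width: 0.0558
grip_force: 0.0
```

Request:
play_rows:
  steps:
    - [0,0,15,0,0,0,60]
    - [0,0,40,0,0,0,60]
    - [0,0,80,0,0,0,60]
    - [0,0,110,0,0,-0.1,80]
    - [0,-40,130,0,0,-0.25,80]
    - [0,-90,130,0,0,-0.4,80]
    - [0,-140,130,0,0,-0.55,80]
    - [0,-190,130,0,0,-0.7,80]

```text
clock: 11.9
tcp_pos: [0.5217, 0.2242, 0.1385]
eef_rot: [[-0.353, 0.936, 0.002], [0.936, 0.353, 0.001], [-0.0, 0.002, -1.0]]
ft_force: [1.1, 0.1, -0.2]
gripper_width: 0.0802
grip_force: 0.0
```

Request:
play_rows:
  steps:
    - [0,-40,0,0,0,-0.1,80]
    - [0,-80,0,0,0,-0.2,80]
    - [0,-120,0,0,0,-0.3,80]
    - [0,-160,0,0,0,-0.4,80]
    - [0,-200,0,0,0,-0.48,80]
    - [0,-240,0,0,0,-0.48,80]
    - [0,-280,0,0,0,-0.48,80]
    - [0,-280,0,0,0,-0.48,80]

```text
clock: 12.7
tcp_pos: [0.5217, -0.0607, 0.1379]
eef_rot: [[0.123, 0.992, 0.001], [0.992, -0.123, -0.003], [-0.003, 0.001, -1.0]]
ft_force: [-0.3, -0.4, 0.0]
gripper_width: 0.0798
grip_force: 0.0
```

Run:
```python
from h import *
a=arm.capture("side");b=arm.capture("top")
montage("top",[(202,241),(146,228)],"pics/x.png",img=b);A=cv2.imread("pics/x.png")
montage("side",[(280,277),(236,330)],"pics/x.png",img=a);B=cv2.imread("pics/x.png")
cv2.imwrite("pics/m3.png",np.vstack([A[:300],B[:300]])[:,:530])
print(arm.observe()["tcp_pos"])
```

```text
[ 0.52188069 -0.05479457  0.13792229]
```

View pics/m3.png

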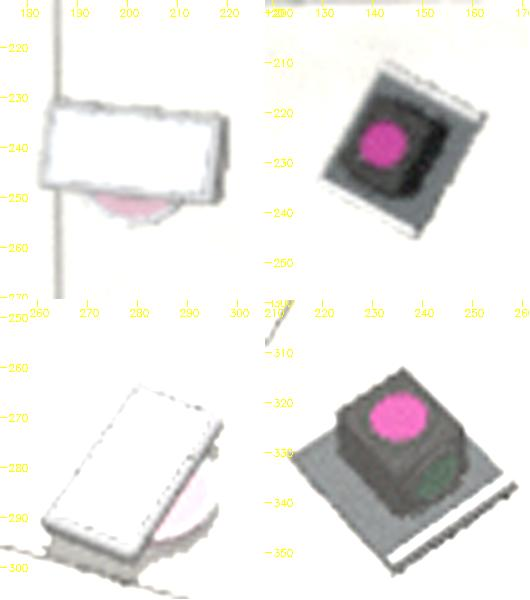

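The cube stands square on its plate with a margin on every side. The case is unmoved: top-tile corners are at about (50,97), (219,112), (214,200) and (41,188).

Run:
```python
from h import *
print("cube",at("top",141.9,226.5,.034),at("side",209+(399-265)/5-.5,300+117/5-.5,.034))
P=np.array([at("top",175+X/5-.5,211+Y/5-.5,.024)[:2]*1000 for X,Y in((50,97),(219,112),(214,200),(41,188))]);print(P.round(),P.mean(0))
P=np.array([at("side",253+X/5-.5,247+Y/5-.5,.024)[:2]*1000 for X,Y in((140,84),(220,122),(138,250),(44,220))]);print(P.round(),P.mean(0))
# dish visible lower edge
for X in(90,110,135,160,180): print(at("top",175+X/5-.5,211+{90:199,110:216,135:223,160:219,180:207}[X]/5-.5,.01)[:2]*1000)
```

```text
cube [0.5222766  0.41548896 0.034     ] [0.52479672 0.41319629 0.034     ]
[[512. 313.]
 [502. 229.]
 [460. 232.]
 [468. 317.]] [485.35300449 272.95842127]
[[499. 229.]
 [460. 238.]
 [469. 316.]
 [511. 314.]] [484.53477219 274.20202282]
[461.9196095  296.17348663]
[453.29925545 286.28573099]
[449.54710661 273.89723939]
[451.20009965 261.47244778]
[456.84557855 251.48739275]
```

Request:
play_rows:
  steps:
    - [-5,40,0,0,0,0,80]
    - [-10,85,0,0,0,0,80]
    - [-15,130,0,0,0,0,80]
    - [-20,175,-10,0,0,0,80]
    - [-25,220,-25,0,0,0,80]
    - [-30,265,-40,0,0,0,80]
    - [-37,305,-55,0,0,0,80]
    - [-37,327,-80,0,0,0,80]

```text
clock: 13.6
tcp_pos: [0.4826, 0.28, 0.0584]
eef_rot: [[0.106, 0.994, 0.002], [0.994, -0.106, 0.005], [0.005, 0.002, -1.0]]
ft_force: [1.1, 0.4, -0.0]
gripper_width: 0.0797
grip_force: 0.0
```

Request:
play_rows:
  steps:
    - [0,0,0,0,0,0,80]
    - [0,0,-12,0,0,0,80]
    - [0,0,-24,0,0,0,75]
    - [0,0,-35,0,0,0,75]
    - [0,0,-41,0,0,0,75]
    - [0,0,-41,0,0,0,75]
    - [0,0,-41,0,0,0,75]
    - [0,0,-41,0,0,0,75]

```text
clock: 14.4
tcp_pos: [0.4851, 0.2727, 0.0166]
eef_rot: [[0.114, 0.993, 0.001], [0.993, -0.114, 0.0], [0.0, 0.001, -1.0]]
ft_force: [0.2, 0.2, 0.8]
gripper_width: 0.075
grip_force: 0.0
```

Request:
play_rows:
  steps:
    - [0,0,0,0,0,0,60]
    - [0,0,0,0,0,0,50]
    - [0,0,0,0,0,0,46]
    - [0,0,0,0,0,0,43]
    - [0,0,0,0,0,0,40]
    - [0,0,0,0,0,0,35]
    - [0,0,0,0,0,0,35]
    - [0,0,0,0,0,0,35]

```text
clock: 15.2
tcp_pos: [0.4847, 0.2727, 0.0162]
eef_rot: [[0.114, 0.994, 0.0], [0.994, -0.114, -0.0], [-0.0, 0.0, -1.0]]
ft_force: [0.0, 0.6, 2.0]
gripper_width: 0.0435
grip_force: 30.0
```

Request:
play_rows:
  steps:
    - [0,0,0,0,0,0,35]
    - [0,0,2,0,0,0,35]
    - [0,0,5,0,0,0,35]
    - [0,0,10,0,0,0,35]
    - [0,0,20,0,0,0,35]
    - [0,0,35,0,0,0,35]
    - [0,0,55,0,0,0,35]
    - [0,0,75,0,0,0,35]

```text
clock: 16.0
tcp_pos: [0.4847, 0.2728, 0.0929]
eef_rot: [[0.114, 0.994, 0.001], [0.994, -0.114, 0.0], [0.0, 0.001, -1.0]]
ft_force: [1.3, 0.5, -1.4]
gripper_width: 0.0435
grip_force: 30.0
```

Request:
play_rows:
  steps:
    - [4,-15,5,0,0,0,35]
    - [10,-50,10,0,0,0,35]
    - [18,-90,10,0,0,0,35]
    - [26,-130,10,0,0,0,35]
    - [34,-170,10,0,0,0,35]
    - [42,-210,10,0,0,0,35]
    - [50,-250,10,0,0,0,35]
    - [58,-290,10,0,0,0,35]

```text
clock: 16.8
tcp_pos: [0.5432, -0.019, 0.1026]
eef_rot: [[0.114, 0.994, 0.002], [0.994, -0.114, -0.0], [-0.0, 0.002, -1.0]]
ft_force: [-0.0, 0.8, -0.4]
gripper_width: 0.0436
grip_force: 30.0
```

Request:
play_rows:
  steps:
    - [8,-40,0,0,0,0,35]
    - [16,-80,-5,0,0,0,35]
    - [24,-120,-15,0,0,0,35]
    - [32,-160,-25,0,0,0,35]
    - [39,-195,-40,0,0,0,35]
    - [44,-220,-55,0,0,0,35]
    - [45,-237,-68,0,0,0,35]
    - [45,-237,-75,0,0,0,35]

```text
clock: 17.6
tcp_pos: [0.5867, -0.2573, 0.0254]
eef_rot: [[0.118, 0.993, -0.001], [0.993, -0.118, -0.001], [-0.001, -0.001, -1.0]]
ft_force: [-0.9, -0.3, -1.4]
gripper_width: 0.0437
grip_force: 30.0
```

Run:
```python
from h import *
a=arm.capture("side");b=arm.capture("top")
t=lambda im,c,w,h,s:cv2.resize(im[c[1]-h:c[1]+h,c[0]-w:c[0]+w,::-1],None,fx=s,fy=s,interpolation=2)
cv2.imwrite("pics/p5.png",cv2.convertScaleAbs(np.hstack([t(a,(306,142),33,50,6),t(b,(202,241),33,50,6)]),alpha=1.3))
print(arm.observe()["tcp_pos"])
```

```text
[ 0.58691833 -0.25271794  0.02538942]
```

View pics/p5.png

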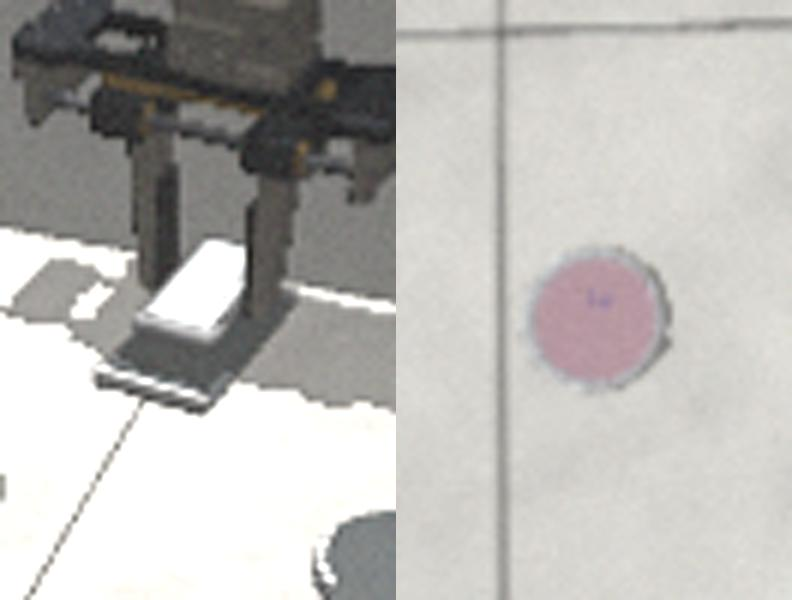

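The case is over its plate, parallel to it and between the lips. The dish is now fully exposed in the top view, centred near pixel (201.7,243.3). I'll lower the case and release.

Request:
play_rows:
  steps:
    - [0,-2,-5,0,0,0,35]
    - [0,-2,-10,0,0,0,35]
    - [0,-2,-15,0,0,0,35]
    - [0,-2,-18,0,0,0,35]
    - [0,-2,-18,0,0,0,35]
    - [0,-2,-18,0,0,0,65]
    - [0,-2,-18,0,0,0,65]
    - [0,-2,-18,0,0,0,65]

```text
clock: 18.5
tcp_pos: [0.5879, -0.2565, 0.0084]
eef_rot: [[0.114, 0.993, 0.001], [0.993, -0.114, -0.0], [-0.0, 0.001, -1.0]]
ft_force: [0.4, -0.1, -1.1]
gripper_width: 0.064
grip_force: 0.0
```

Request:
play_rows:
  steps:
    - [0,0,0,0,0,0,65]
    - [0,0,10,0,0,0,65]
    - [0,0,40,0,0,0,65]
    - [0,0,80,0,0,0,65]
    - [-20,30,110,0,0,0,90]
    - [-30,70,110,0,0,0,90]
    - [-40,110,110,0,0,0,90]
    - [-50,150,110,0,0,0,90]

```text
clock: 19.3
tcp_pos: [0.5375, -0.1053, 0.1195]
eef_rot: [[0.114, 0.993, 0.002], [0.993, -0.114, -0.001], [-0.001, 0.002, -1.0]]
ft_force: [0.7, 1.1, 0.5]
gripper_width: 0.0897
grip_force: 0.0
```

Run:
```python
from h import *
a=arm.capture("side");b=arm.capture("top")
t=lambda im,c,w,h,s:cv2.resize(im[c[1]-h:c[1]+h,c[0]-w:c[0]+w,::-1],None,fx=s,fy=s,interpolation=2)
cv2.imwrite("pics/p6.png",cv2.convertScaleAbs(np.hstack([t(a,(306,142),20,25,12),cv2.convertScaleAbs(t(a,(285,277),25,25,12),alpha=.75)]),alpha=1.3)[:,:800])
print(arm.observe()["tcp_pos"])
print(at("top",201.67,243.3,.012))
pk=lambda t:(t[...,0]-t[...,1]>12)
print(blob("top",b,(202,243),pk,.013,20),blob("side",a,(285,277),pk,.013,25))
```

```text
[ 0.53680713 -0.09984064  0.11946038]
[0.47853107 0.27281513 0.012     ]
[478.1 273.1  -1.4  48.6  49.2] [477.3 277.3 -70.1  48.7  50. ]
```

View pics/p6.png

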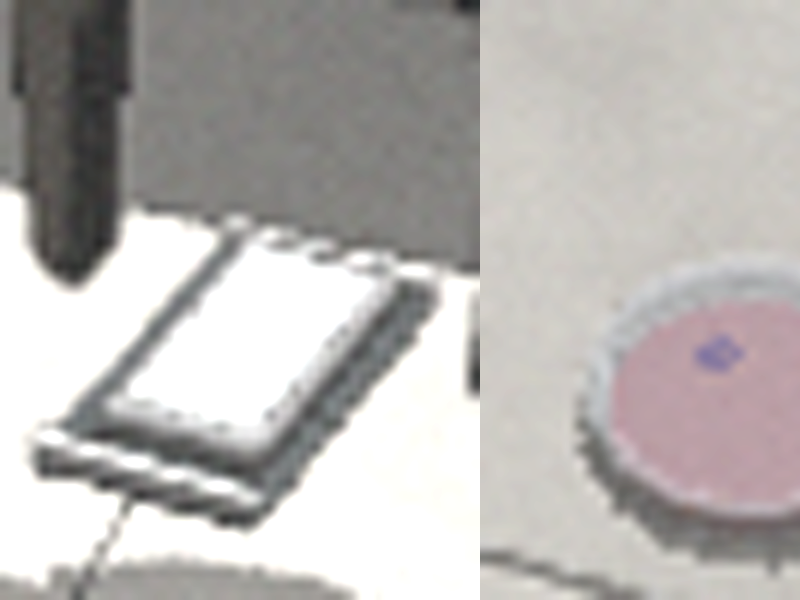

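The case lies flat and centred between its lips. The dish is upright at about (478,273), so I'll grasp it across its y flats, with the tool closing at about 79°.

Request:
play_rows:
  steps:
    - [-7,20,0,0,0,0.1,90]
    - [-15,45,0,0,0,0.2,90]
    - [-22,80,0,0,0,0.3,90]
    - [-30,115,0,0,0,0.4,90]
    - [-37,150,0,0,0,0.5,90]
    - [-45,185,0,0,0,0.6,90]
    - [-52,220,0,0,0,0.7,90]
    - [-58,255,0,0,0,0.8,90]

```text
clock: 20.2
tcp_pos: [0.4799, 0.1494, 0.1189]
eef_rot: [[-0.636, 0.772, 0.001], [0.772, 0.636, -0.001], [-0.001, 0.001, -1.0]]
ft_force: [0.6, -0.9, 0.1]
gripper_width: 0.0897
grip_force: 0.0
```

Request:
play_rows:
  steps:
    - [0,35,-5,0,0,0.12,90]
    - [0,70,-10,0,0,0.24,90]
    - [0,100,-20,0,0,0.36,90]
    - [0,115,-35,0,0,0.48,90]
    - [0,118,-50,0,0,0.6,90]
    - [0,118,-65,0,0,0.69,90]
    - [0,118,-80,0,0,0.69,90]
    - [0,118,-80,0,0,0.69,90]

```text
clock: 21.0
tcp_pos: [0.4791, 0.2653, 0.0365]
eef_rot: [[-0.98, 0.197, -0.002], [0.197, 0.98, -0.002], [0.002, -0.002, -1.0]]
ft_force: [-0.2, -0.2, -0.2]
gripper_width: 0.0899
grip_force: 0.0
```

Run:
```python
from h import *
a=arm.capture("side")
t=lambda im,c,w,h,s:cv2.resize(im[c[1]-h:c[1]+h,c[0]-w:c[0]+w,::-1],None,fx=s,fy=s,interpolation=2)
cv2.imwrite("pics/p7.png",t(a,(285,262),50,45,7))
o=arm.observe();print(o["tcp_pos"],o["eef_rot"][:,1],o["gripper_width"])
```

```text
[0.47958797 0.26592973 0.03757904] [ 0.19607058  0.98058918 -0.00108995] 0.09023672837834007
```

View pics/p7.png

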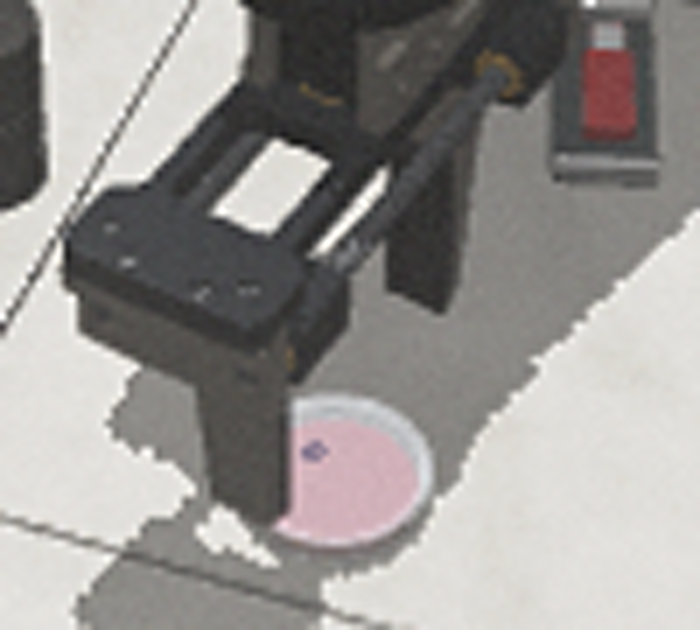

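The gripper straddles the dish but sits about 7 mm low in y. I'll correct that, then descend and close gently.

Request:
play_rows:
  steps:
    - [-1,7.5,0,0,0,0,90]
    - [-1,7.5,0,0,0,0,90]
    - [-1,7.5,-10,0,0,0,90]
    - [-1,7.5,-20,0,0,0,90]
    - [-1,7.5,-29,0,0,0,90]
    - [-1,7.5,-34,0,0,0,90]
    - [-1,7.5,-34,0,0,0,85]
    - [-1,7.5,-34,0,0,0,78]

```text
clock: 21.85
tcp_pos: [0.4786, 0.2742, 0.0039]
eef_rot: [[-0.981, 0.194, -0.0], [0.194, 0.981, 0.0], [0.0, 0.0, -1.0]]
ft_force: [-0.1, 0.2, -0.1]
gripper_width: 0.0794
grip_force: 0.0
```

Request:
play_rows:
  steps:
    - [0,0,0,0,0,0,72]
    - [0,0,0,0,0,0,67]
    - [0,0,0,0,0,0,64]
    - [0,0,0,0,0,0,62]
    - [0,0,0,0,0,0,60]
    - [0,0,0,0,0,0,58]
    - [0,0,0,0,0,0,56]
    - [0,0,0,0,0,0,55]

```text
clock: 22.65
tcp_pos: [0.4787, 0.2741, 0.0042]
eef_rot: [[-0.981, 0.194, 0.0], [0.194, 0.981, -0.0], [-0.0, -0.0, -1.0]]
ft_force: [-0.6, -0.6, 1.7]
gripper_width: 0.0577
grip_force: 29.9
```

Request:
play_rows:
  steps:
    - [0,0,2,0,0,0,50]
    - [0,0,6,0,0,0,50]
    - [0,0,15,0,0,0,50]
    - [0,0,30,0,0,0,50]
    - [0,-5,45,0,0,0,50]
    - [-2,-25,60,0,0,0.05,50]
    - [-5,-55,60,0,0,0.1,50]
    - [-8,-90,60,0,0,0.15,50]

```text
clock: 23.45
tcp_pos: [0.4712, 0.184, 0.066]
eef_rot: [[-0.999, 0.041, 0.003], [0.041, 0.999, 0.001], [-0.003, 0.001, -1.0]]
ft_force: [0.8, -0.2, -0.7]
gripper_width: 0.0576
grip_force: 29.9
```

Request:
play_rows:
  steps:
    - [-4,-38,0,0,0,0.05,50]
    - [-8,-76,0,0,0,0.1,50]
    - [-12,-114,0,0,0,0.15,50]
    - [-16,-152,0,0,0,0.2,50]
    - [-20,-190,0,0,0,0.25,50]
    - [-24,-225,-5,0,0,0.29,50]
    - [-26,-255,-10,0,0,0.29,50]
    - [-27,-275,-20,0,0,0.29,50]

```text
clock: 24.25
tcp_pos: [0.444, -0.094, 0.045]
eef_rot: [[-0.971, -0.239, 0.002], [-0.239, 0.971, -0.002], [-0.001, -0.002, -1.0]]
ft_force: [-0.0, -0.3, -0.3]
gripper_width: 0.0579
grip_force: 29.9
```

Request:
play_rows:
  steps:
    - [0,-10,-5,0,0,0,50]
    - [0,-15,-12,0,0,0,50]
    - [0,-15,-18,0,0,0,50]
    - [0,-15,-18,0,0,0,50]
    - [0,-15,-18,0,0,0,50]
    - [0,-15,-18,0,0,0,50]
    - [0,-15,-18,0,0,0,50]
    - [0,-15,-18,0,0,0,50]

```text
clock: 25.05
tcp_pos: [0.4438, -0.1057, 0.0263]
eef_rot: [[-0.97, -0.243, 0.0], [-0.243, 0.97, -0.0], [-0.0, -0.0, -1.0]]
ft_force: [-0.8, -0.6, -0.3]
gripper_width: 0.0577
grip_force: 29.9
```

Run:
```python
from h import *
a=arm.capture("side")
t=lambda im,c,w,h,s:cv2.resize(im[c[1]-h:c[1]+h,c[0]-w:c[0]+w,::-1],None,fx=s,fy=s,interpolation=2)
cv2.imwrite("pics/p8.png",t(a,(342,180),45,40,8))
o=arm.observe();print(o["tcp_pos"],o["eef_rot"][:,1],o["gripper_width"])
```

```text
[ 0.44379984 -0.10577841  0.02625704] [-2.42906198e-01  9.70049764e-01 -1.86062335e-04] 0.057369503473249664
```

View pics/p8.png

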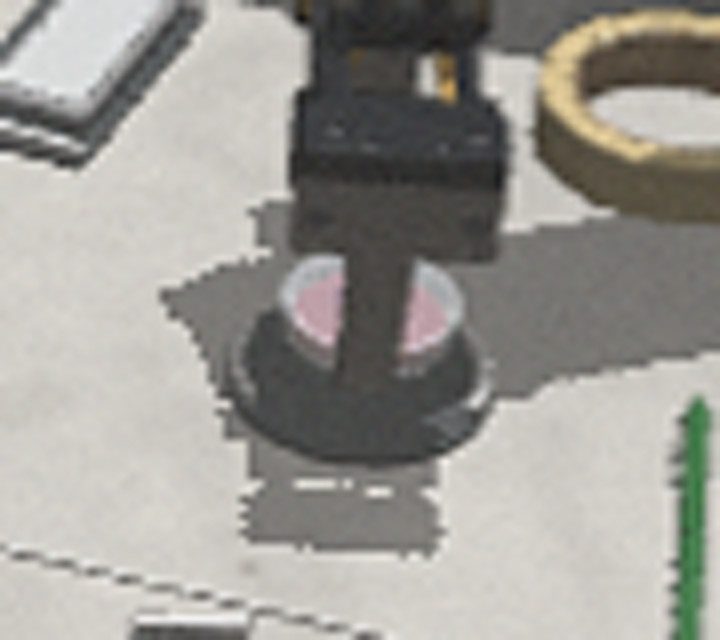

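The dish is level above the round plate, with the fingers between the two lips. I'll lower it 17.5 mm and release.

Request:
play_rows:
  steps:
    - [-0.5,-1,-5,0,0,0,50]
    - [-0.5,-1,-10,0,0,0,50]
    - [-0.5,-1,-14,0,0,0,50]
    - [-0.5,-1,-17,0,0,0,50]
    - [-0.5,-1,-17.5,0,0,0,50]
    - [-0.5,-1,-17.5,0,0,0,50]
    - [-0.5,-1,-17.5,0,0,0,62]
    - [-0.5,-1,-17.5,0,0,0,70]

```text
clock: 25.9
tcp_pos: [0.4433, -0.1069, 0.0087]
eef_rot: [[-0.97, -0.243, 0.0], [-0.243, 0.97, -0.0], [-0.0, -0.0, -1.0]]
ft_force: [-0.3, -0.6, 0.2]
gripper_width: 0.068
grip_force: 0.0
```

Request:
play_rows:
  steps:
    - [0,0,0,0,0,0,78]
    - [0,0,0,0,0,0,78]
    - [0,0,0,0,0,0,78]
    - [0,0,10,0,0,0,78]
    - [0,0,30,0,0,0,78]
    - [0,0,65,0,0,0,78]
    - [0,0,105,0,0,0,78]
    - [0,0,145,0,0,0,78]

```text
clock: 26.7
tcp_pos: [0.4427, -0.1063, 0.1554]
eef_rot: [[-0.97, -0.244, -0.001], [-0.244, 0.97, 0.001], [0.0, 0.001, -1.0]]
ft_force: [0.8, -0.7, 0.1]
gripper_width: 0.0777
grip_force: 0.0
```

Request:
play_rows:
  steps:
    - [0,40,20,0,0,0,78]
    - [0,80,20,0,0,0,78]
    - [0,120,20,0,0,0,78]
    - [0,160,20,0,0,0,78]
    - [0,200,20,0,0,0,78]
    - [0,240,20,0,0,0,78]
    - [0,280,20,0,0,0,78]
    - [0,280,20,0,0,0,78]

```text
clock: 27.5
tcp_pos: [0.4419, 0.1796, 0.1751]
eef_rot: [[-0.968, -0.252, 0.002], [-0.252, 0.968, 0.004], [-0.003, 0.003, -1.0]]
ft_force: [0.4, 0.2, -0.5]
gripper_width: 0.0779
grip_force: 0.0
```

Run:
```python
from h import *
a=arm.capture("side");b=arm.capture("top")
cv2.imwrite("pics/p9.png",cv2.resize(np.vstack([a[120:330,200:480],b[140:290,200:480]])[...,::-1],None,fx=1.65,fy=1.65,interpolation=2))
pk=lambda t:(t[...,0]-t[...,1]>12)
print(blob("top",b,(356,253),pk,.017,20),blob("side",a,(342,187),pk,.017,25))
```

```text
[ 441.2 -107.2   87.3   48.8   50.8] [ 439.3 -101.5    7.8   45.5   52.3]
```

View pics/p9.png

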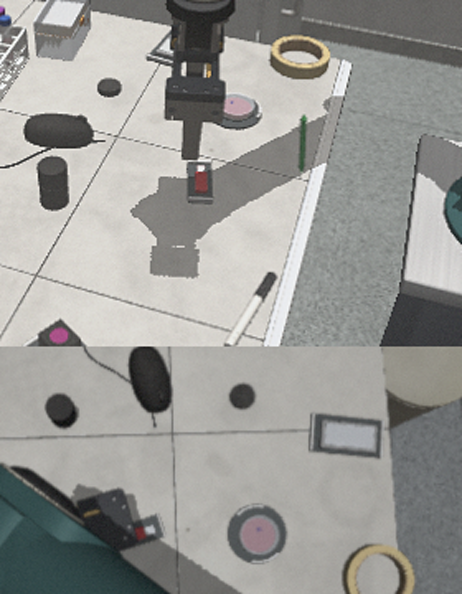

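The dish is centred on the round plate and the case on its own plate, with stick and cube in place and the can and cap untouched. The arm is clear, so I'll sign off.

```bash
python3 -c "
from rig import arm
print(arm.sign_off())"
```

```text
the job is handed in; nothing more can be done
None
```

The memory stick, cube, case and dish are each on their own holder, flat and centred as far as the camera pictures show. The can and cap are untouched. I handed the job in at about 28 s; the verdict was not reported back.

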